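# Lock the model turntable with its keyed bolt

### The arm

A 7-joint arm with a two-finger parallel gripper is mounted at the origin on the work surface. World frame = base frame: x ahead of the robot, y to its left, z up, the work surface at z = 0. Lengths are in m, angles in rad, forces in N, time in s.
With the tool pointing down it reaches from about 0.4 to 0.875 m from the base axis. Payload 19.3 kg.
Tool frame: the origin (TCP) lies at the very end of the fingers, on their centre line; the grasp point (between the pads) lies 19 mm behind it; z points along the fingers, y is the line along which they close (so a half turn about z gives the same grasp; the last joint's range is limited). The gripper opens to 85 mm and grips with 20 to 120 N. Pads are 22 mm wide; open, the fingers measure 114 mm over their backs; the gripper's body (76 mm by 85 mm) begins 54 mm behind the grasp point. The pads swing forward as they close: fully open they stand 13 mm farther back than shut.
Start: joints at [1.208, 0.521, -0.036, 1.599, 0.021, 1.021, -0.113], TCP at [0.18, -0.598, 0.231] pointing down, gripper open.
Joint ranges: [-2.91, 2.91], [-0.3, 2.13], [-1.5, 1.42], [0.17, 2.43], [-1.26, 4.41], [0.16, 1.93], [-2.52, 2.52]. Speed limits (rad/s): [1.89, 1.89, 2.39, 2.39, 3.01, 3.01, 3.01].

### API

Orientations are given as [roll, pitch, yaw] about the fixed x, y, z axes, in that order (R = Rz(yaw) Ry(pitch) Rx(roll)).
In Python, from workcell import bot gives the robot as it stands.
- The arm moves only by the tool jog_arm, never from a script. Its argument "motion" is a list of rows, each a list of 5 numbers: the shift along the tool's x, y, z scaled (see below), then the turn about the tool's z scaled (see below), then the opening, from 0 (shut) to 1 (fully open). A call has 1 to 12 rows; each row shifts and turns the commanded pose from where the row before left it, along the tool's axes as they then stand; what a row does not reach is not made up. The controller multiplies each number of a shift by 30 mm and each number of a turn by 0.08 rad. A row lasts 1/10 s, in which the tool goes at most 50 mm and 8.59 degrees, less where a joint would pass 70% of its speed; a pose out of reach is approached as far as the arm can. A call with a number of a shift or a turn outside -1 to 1 is refused whole. A call with a gripper value outside its range is refused whole. The fingers move at their own pace and stop on an object; "newtons" is the grip in N (left out, the last holds). Time passes only in rows, so rows that do not move let the fingers close. It gives the time, the measured TCP pose, the force, the opening and the grip force at its end, in the units of the state.
- bot.observe(): the state, without advancing time (a new reading comes with each control period).
- bot.grab_frame(name): name is "side" or "top" or "wrist"; returns a dict with "pixels" (384x512x3 uint8, red, green, blue), "fovy" (degrees; the focal length in pixels is half the picture's height over the tangent of half this angle, whatever the lens; pixels are square), "cx", "cy" (the principal point, pixels), "rvec" (rotation vector, rad) and "tvec" (3), from world to camera coordinates, as OpenCV has them; the wrist camera has in their place "mount" (4x4, takes a point from camera to tool coordinates, whose origin is the TCP and whose axes are the flange's). Camera axes: x right, y down, z forward; pixel columns grow to the right and rows downward; lengths in m; the calibration is good to about 2 mm. A picture is of the moment at which its call begins: read the wrist's pose just before it. There is no depth.
- bot.job_done(): hands the job in; it is judged then, once.
The state is a dict: "clock": time; "qpos": joint angles; "qd": joint speeds; "joint_efforts": joint torques, N m; "position": TCP position; "tool_rot": TCP orientation; "force": force on the tool from outside, world axes, zero at the start; "moment": the same for the moment, N m; "grip_width": finger opening in m; "finger_force": force on a finger pad.
Only numpy, scipy, OpenCV 4.12 (cv2) and the standard library are available. Lean on these libraries where they do the work, as an engineer would, in place of code of your own. Each camera call takes 0.05 s, during which the arm holds its last target. There are 200 camera calls.

### The job

Lock the rotary model stand for trimming: turn the turntable by its upright handle until the keyway in its rim lines up with the locking bolt, push the bolt by its post fully home into the keyway, then swing the keeper arm fully closed across the guide behind the post. Do not touch the plaster cast on the turntable, and leave everything else on the bench and on the stand where it is.

Things in the scene. Friction and masses are not known exactly. Their poses are not given: they have to be found in the camera images.
- stand: Fixed grey base plate (12 mm thick, top at z = 12 mm) of a rotary model stand; its place and yaw change. Origin: on the turntable's axis, at bench level. In its frame +y runs from the turntable's axis along the bolt guide, x is across the guide, z up. The dark steel guide (54 mm wide, y = 112 to 240 mm, top at z = 41 mm) has a lengthwise slot in its top for the bolt's post. Its -x side carries the keeper's pivot. Nothing on the stand but the parts below moves.
- turntable (a joint): Turn of the aluminium turntable (200 mm across, top at z = 40 mm) about the vertical axis of the stand, rad, counter-clockwise from above. At 0 (or any full turn) its keyway faces the bolt exactly. It turns freely both ways without a stop in the range used, with light friction (about 0.12 N m), and stays where it is left.
- handle (a point): Centre of the upright round steel handle on the turntable (18 mm diameter, z = 40 to 90 mm), 80 mm from the axis, diametrically opposite the keyway.
- keyway (a point): Centre of the keyway's mouth: the only notch in the turntable's rim, 20 mm wide, open above, 98 mm from the axis, about 25 mm deep radially.
- lineup (a point): Fixed point of the stand where the mouth of the keyway lies when it is lined up with the bolt (98 mm along the stand's +y).
- plaster: Pinkish plaster dental cast fixed at the middle of the turntable and turning with it, within 40 mm of the axis, top at about z = 76 mm. Fragile: must not be touched. Origin: centre of its underside.
- bolt_post (a point): Centre of the upright round steel post of the locking bolt (18 mm diameter, z = 34 to 90 mm). Fully home it stands 165 mm from the turntable's axis along the stand's +y; at the start it is drawn back 28 to 45 mm farther. The bolt is a loose steel bar of 0.2 to 0.42 kg captive in the guide: it slides only along the stand's y, with little friction, stops when home against the guide's shoulders, and stays where it is left. Push the post towards the turntable.
- bolt_tip (a point): Tip of the bolt's round-nosed tongue (16 mm wide, 14 mm high, z = 20 to 34 mm), 87 mm ahead of the post. Home it is 78 mm from the axis, 22 mm inside the rim; the tongue has 2 mm of play each side in the keyway and its round nose pulls in a keyway that is 2 to 3 mm off. Against the plain rim it stops.
- keeper (a joint): Turn of the steel keeper arm about its vertical pivot, rad. 0: closed, lying across the guide along the stand's +x, right behind the home bolt's post (end stop). 1.57: parked alongside the guide, pointing along the stand's +y. Starts parked between 1.35 and 1.9; light friction (0.05 N m), stays where it is left.
- keeper_pivot (a point): Pivot of the keeper, at x = -48, y = 184 mm in the stand's frame.
- keeper_peg (a point): Centre of the keeper's upright round peg (14 mm diameter, z = 54 to 90 mm), 60 mm from the pivot along the arm. The arm is 85 mm long, 14 mm wide, z = 42 to 54 mm.
- former_a: Bystander: black rubber model former (open tray 70 x 55 x 22 mm) standing on the stand's plate, on the far side of the bolt guide; origin near the centre of its underside; leave it alone.
- former_b: Bystander: black rubber model former (open tray 70 x 55 x 22 mm) on the bench; origin near the centre of its underside; leave it alone.
- rubber_bowl: Bystander: black rubber mixing bowl, 124 mm wide, 100 mm high; origin near the centre of its underside; leave it alone.
- loose_cast: Bystander: loose pinkish plaster cast, about 67 x 60 x 40 mm, on the bench; origin near the centre of its underside; leave it alone.
- hammer: Bystander: small hammer, 200 mm long, lying on the bench; origin near the centre of its underside; leave it alone.
- spatula: Bystander: spatula, 200 mm long, lying on the bench; origin near the centre of its underside; leave it alone.
- jar: Bystander: closed jar, 70 mm wide, 90 mm high; origin near the centre of its underside; leave it alone.
- bolt: The locking bolt (see bolt_post). Origin: centre of the underside of its 60 x 30 x 14 mm bar; its tongue points along its own -y; post 12 mm along its +y.
There are look-alikes about, which are no part of the job. What is shaped like the bolt but orange is not meant.

How it is judged:
On the way, in this order (a step that is already met when the one before it is completed fails the run):
1. the keyway is lined up with the bolt (within 7 mm at the rim) (horizontal distance between keyway and lineup below 0.007 m), for 0.1 s.
2. the bolt is home in the keyway (within 6 mm of its stop) (horizontal distance between keyway and lineup below 0.007 m and y of bolt_tip in the frame of stand below 0.084 m), for 0.1 s.
At the end, for the whole second after the job is handed in: The keyway is in line with the bolt (within 7 mm at the rim), the bolt's tongue is in it within 6 mm of its stop, the keeper is within 0.12 rad of closed behind the post, and all is at rest (all of step 2 and value of joint keeper below 0.12 rad and linear speed of bolt below 0.02 m/s and velocity of joint turntable between -0.05 and 0.05 rad/s); the robot touches nothing.
It fails at once if the robot pushes on the plaster cast (over 2 N) (contact force between any of the fingers, the arm and plaster above 2 N).
It fails at once if a bystander is moved by more than 30 mm (distance of any of former_a, former_b, rubber_bowl, loose_cast, hammer, spatula, jar from where it was at the start of the episode above 0.03 m).
It also fails if it takes over 59 s, if anything falls off the work surface, if the arm or the gripper's body presses on something with over 40 N, if the wrist force passes 120 N, or if a joint passes its speed limit or range.

## Working session

There is one attempt and no reset: what is moved stays moved. The work goes in short steps, Python scripts to look and compute and a tool call to move; the robot and the scene stay as the last step left them, time stands still between calls to the robot, and variables do not carry over. Pictures are saved under pics/ and viewed, at most 10 in all, crops included, and the job is handed in when it is done.

Besides the shell and the picture viewer there is one more tool, called after "Emit:" in YAML: its name, and indented under it one key for each argument. jog_arm: Moves the arm, as the interface text tells. Shifts and turns lie within -1 to 1; 1 stands for 30 mm of shift or 0.08 rad of turn. Its arguments: {"type":"object","properties":{"motion":{"type":"array","items":{"type":"array","items":{"type":"number"}}},"newtons":{"type":"number"}},"required":["motion"]}

```bash
mkdir -p pics; cat > h.py <<'E'
import numpy as np, cv2, pickle
from workcell import bot
def grab(n,f):
    s=bot.observe(); g=bot.grab_frame(n); g['state']=s
    pickle.dump(g,open(f'pics/{f}.pkl','wb')); return g
def load(f): return pickle.load(open(f'pics/{f}.pkl','rb'))
def save(f,im): cv2.imwrite(f'pics/{f}.png',im[:,:,::-1])
def cam(g):
    f=g['pixels'].shape[0]/2/np.tan(np.radians(g['fovy'])/2)
    K=np.array([[f,0,g['cx']],[0,f,g['cy']],[0,0,1.]])
    if 'mount' in g:
        from scipy.spatial.transform import Rotation as R
        T=np.eye(4); T[:3,:3]=R.from_euler('xyz',g['state']['tool_rot']).as_matrix(); T[:3,3]=g['state']['position']
        W=np.linalg.inv(T@np.array(g['mount'])); return K,W[:3,:3],W[:3,3]
    return K,cv2.Rodrigues(np.array(g['rvec'],float))[0],np.array(g['tvec'],float).ravel()
def toz(g,u,v,z):
    K,R,t=cam(g); d=R.T@np.linalg.solve(K,[u,v,1.]); c=-R.T@t
    return c+d*(z-c[2])/d[2]
def px(g,P):
    K,R,t=cam(g); p=K@(R@np.array(P,float)+t); return p[:2]/p[2]
E
python3 - <<'E'
from h import *
print(bot.observe())
for n in('top','side'):
    g=grab(n,n+'0'); print({k:v for k,v in g.items() if k not in('pixels','state')})
    save(n+'0',cv2.resize(g['pixels'],(800,600),interpolation=cv2.INTER_CUBIC))
E
```

```text
{'clock': 0.0, 'qpos': array([ 1.20783665,  0.52199513, -0.0363138 ,  1.60001023,  0.02119221,
        1.02110801, -0.1128083 ]), 'qd': array([-4.75669940e-05,  2.21184150e-03, -4.34503115e-04, -5.68153115e-04,
        7.61098236e-04,  2.69138177e-04,  1.80776201e-03]), 'joint_efforts': array([ 1.24469418e-03, -9.27111840e+01,  1.98008761e+00, -3.69933128e+01,
        1.76617474e-02,  8.30262434e-03, -3.37183815e-05]), 'position': array([ 0.18023169, -0.59809119,  0.23073686]), 'tool_rot': array([-3.14045962e+00,  8.19906416e-05,  2.92725619e-01]), 'force': array([ 0.13013748,  0.44757077, -0.24801352]), 'moment': array([-0.01333127, -0.01032769,  0.00691945]), 'finger_force': 0.0, 'grip_width': 0.08525300228428834}
{'fovy': 44.58402756324456, 'cx': 255.92613752107007, 'cy': 192.93159937043097, 'rvec': array([ 2.21064599, -2.18195641,  0.06268283]), 'tvec': array([-0.02651868,  0.55487853,  1.58673706])}
{'fovy': 57.119219088608006, 'cx': 255.59446730443005, 'cy': 190.68284110672437, 'rvec': array([ 0.92721233, -2.43199161,  1.14518673]), 'tvec': array([0.39144202, 0.30714327, 1.15136766])}
```

View pics/top0.png

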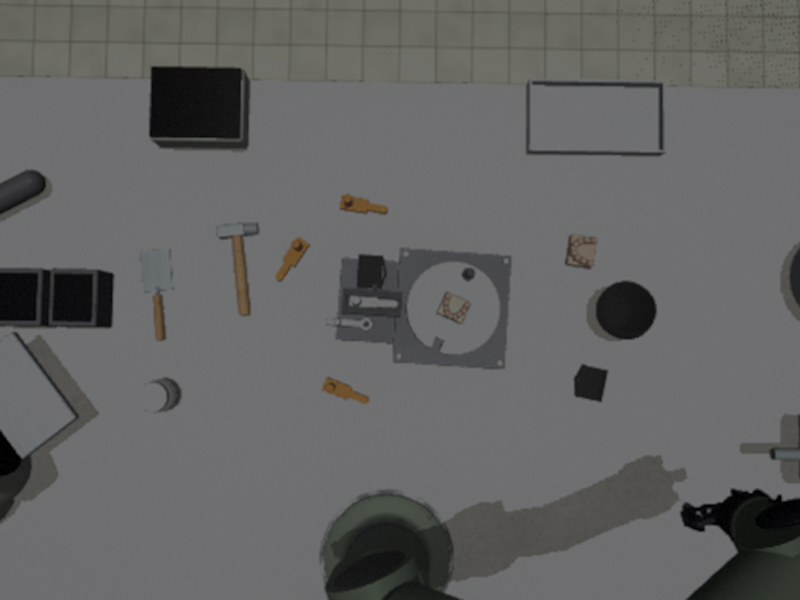

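View pics/side0.png

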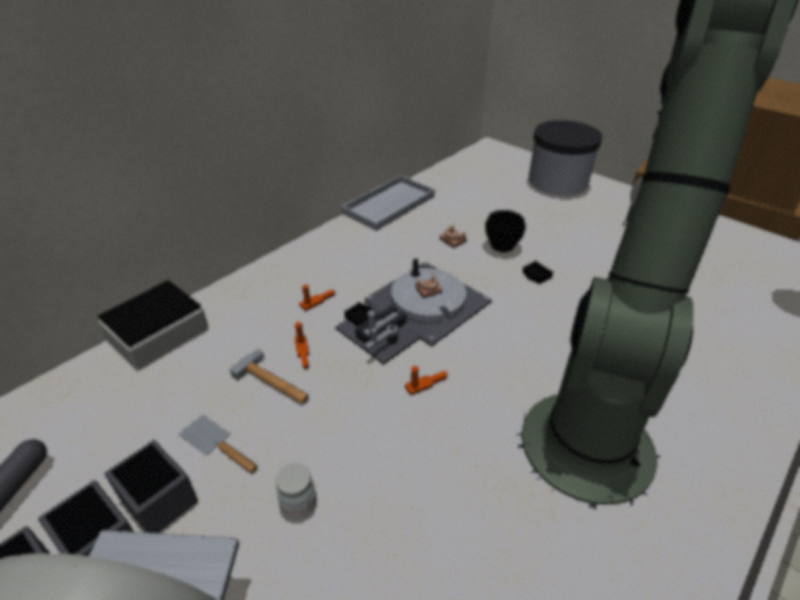

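```bash
python3 - <<'E'
from h import *
g=load('top0'); c=g['pixels'][150:245,205:335]
save('c0',cv2.resize(cv2.convertScaleAbs(c,alpha=1.8),(780,570),interpolation=cv2.INTER_CUBIC))
for n,u,v,z in[('axis',453,307,.04),('handle',469,273,.09),('key',438,343,.04),('post',355,300,.09),('pivot',366,323,.054),('ktip',328,322,.05)]:
    print(n,toz(g,u*.64,v*.64,z).round(4))
E
```

```text
axis [ 0.5434 -0.1337  0.04  ]
handle [ 0.6127 -0.1627  0.09  ]
key [ 0.4656 -0.1022  0.04  ]
post [0.553  0.0746 0.09  ]
pivot [0.5062 0.0525 0.054 ]
ktip [0.5073 0.1338 0.05  ]
```

View pics/c0.png

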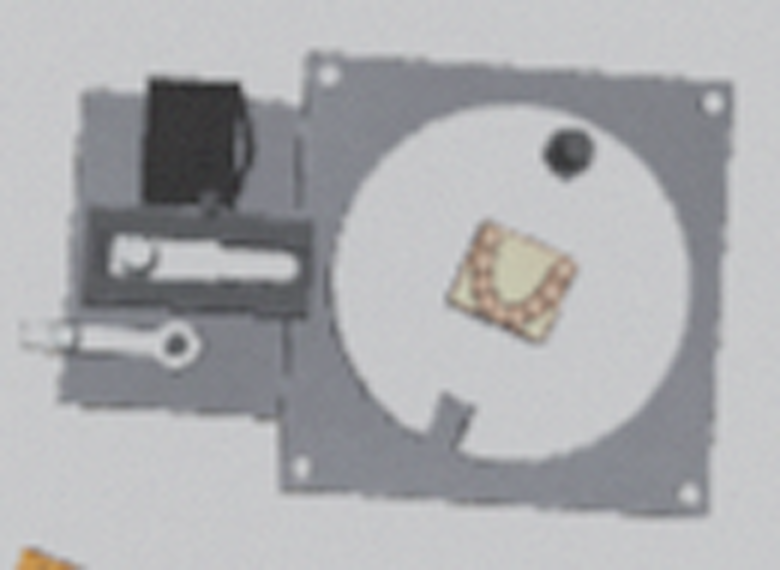

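```bash
python3 - <<'E'
from h import *
g=load('top0'); w=lambda u,v,z:toz(g,205+(u+.5)/6-.5,150+(v+.5)/6-.5,z)
h=[w(*p,.012) for p in((328,75),(713,102),(301,467),(689,494))]
print('holes mean',np.mean(h,0).round(4)); d=(h[0]-h[1]+h[2]-h[3]); yw=np.arctan2(-d[0],d[1]); print('yaw',yw, np.linalg.norm(d)/2)
A=w(512,282,.04); print('axis',A.round(4))
R=np.array([[np.cos(yw),-np.sin(yw)],[np.sin(yw),np.cos(yw)]])
for n,u,v,z in[('handle',572,148,.09),('key',450,445,.04),('post',128,250,.09),('pivot',177,343,.054),('ktip',24,336,.05),('formerA',195,140,.022)]:
    p=w(u,v,z); s=R.T@(p-A)[:2]; print(n,p.round(4),'stand',s.round(4),np.hypot(*s).round(4),np.arctan2(-s[0],s[1]).round(3))
for n,s in [('home post',(0,.165)),('hdl0',(0,-.08)),('pivot',(-.048,.184)),('closedpeg',(.012,.184))]: print(n,(A[:2]+R@s).round(4))
E
```

```text
holes mean [ 0.5433 -0.1335  0.012 ]
yaw -0.05667189314880208 0.22118179734377744
axis [ 0.543  -0.1337  0.04  ]
handle [ 0.6142 -0.1619  0.09  ] stand [ 0.0726 -0.0241] 0.0765 -1.891
key [ 0.4514 -0.0999  0.04  ] stand [-0.0935  0.0286] 0.0977 1.274
post [0.5554 0.0789 0.09  ] stand [0.0003 0.2129] 0.2129 -0.001
pivot [0.5061 0.053  0.054 ] stand [-0.0475  0.1843] 0.1904 0.252
ktip [0.5089 0.1383 0.05  ] stand [-0.0495  0.2697] 0.2742 0.181
formerA [0.6223 0.0459 0.022 ] stand [0.069  0.1838] 0.1964 -0.359
home post [0.5524 0.031 ]
hdl0 [ 0.5385 -0.2136]
pivot [0.5055 0.0527]
closedpeg [0.5654 0.0493]
```

Emit:
jog_arm:
  motion:
    - [0.9, -0.48, 0, 0, 0.6]
    - [0.9, -0.48, 0, 0, 0.6]
    - [0.9, -0.48, 0, 0, 0.6]
    - [0.9, -0.48, 0, 0, 0.6]
    - [0.9, -0.48, 0, 0, 0.6]
    - [0.9, -0.48, 0, 0, 0.6]
    - [0.9, -0.48, 0, 0, 0.6]
    - [0.9, -0.48, 0, 0, 0.6]
    - [0.9, -0.48, 0, 0, 0.6]
    - [0.9, -0.48, 0, 0, 0.6]
    - [0.9, -0.48, 0, 0, 0.6]
    - [0.9, -0.48, 0, 0, 0.6]

```text
clock: 1.3
position: [0.4414, -0.3384, 0.2311]
tool_rot: [-3.141, 0.0, 0.293]
force: [-0.3, 0.2, 1.1]
grip_width: 0.0514
finger_force: 0.0
```

Emit:
jog_arm:
  motion:
    - [0.9, -0.5, 0, 0, 0.6]
    - [0.9, -0.5, 0, 0, 0.6]
    - [0.9, -0.5, 0, 0, 0.6]
    - [0.9, -0.5, 0, 0, 0.6]
    - [0.9, -0.5, 0, 0, 0.6]
    - [0, 0, 0, 0.9, 0.6]
    - [0, 0, 0, 0.9, 0.6]
    - [0, 0, 0, 0.9, 0.6]
    - [0, 0, 0, 0.9, 0.6]
    - [0, 0, 0, 0.9, 0.6]
    - [0, 0, 0, 0.9, 0.6]
    - [0, 0, 0, 0.9, 0.6]

```text
clock: 2.5
position: [0.5481, -0.2286, 0.231]
tool_rot: [-3.142, 0.001, -0.214]
force: [0.7, 0.4, -0.5]
grip_width: 0.0511
finger_force: 0.0
```

Emit:
jog_arm:
  motion:
    - [0, 0, 0, 0.9, 0.6]
    - [0, 0, 0, 0.9, 0.6]
    - [0, 0, 0, 0, 0.6]
    - [0, 0, 0, 0, 0.6]

```text
clock: 2.9
position: [0.5483, -0.2286, 0.2311]
tool_rot: [3.142, 0.0, -0.353]
force: [0.2, 1.1, -0.9]
grip_width: 0.0514
finger_force: 0.0
```

```bash
python3 - <<'E'
from h import *
g=grab('wrist','w1'); s=g['state']; print(s['qpos'].round(3),s['position'].round(4),s['tool_rot'].round(3))
save('w1',cv2.convertScaleAbs(g['pixels'],alpha=1.8)); print(px(g,[.6142,-.1619,.09]),px(g,[.543,-.1337,.04]))
E
```

```text
[ 0.295  0.472 -0.     1.686  0.     0.984 -1.629] [ 0.5483 -0.2286  0.2311] [ 3.142  0.    -0.353]
[171.41930801 140.15453909] [186.80075493 194.8393941 ]
```

View pics/w1.png

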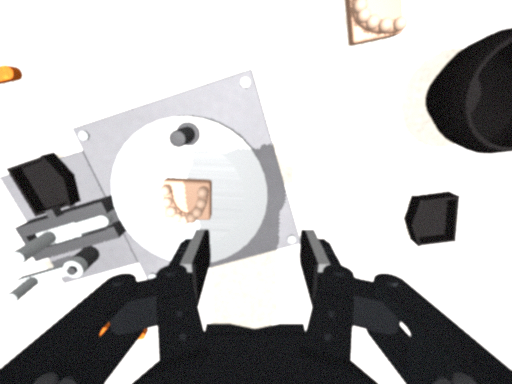

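```bash
cat >> h.py <<'E'
A=np.array([.543,-.1337]); YW=-.0567
RS=np.array([[np.cos(YW),-np.sin(YW)],[np.sin(YW),np.cos(YW)]])
def st(p): return RS.T@(np.array(p)[:2]-A)
def wd(s): return A+RS@np.array(s)
def rel(dst,pos=None,yaw=None):
    s=bot.observe(); pos=s['position'] if pos is None else pos; y=s['tool_rot'][2] if yaw is None else yaw
    d=np.array(dst)[:2]-np.array(pos)[:2]
    return np.array([np.cos(y)*d[0]+np.sin(y)*d[1],np.sin(y)*d[0]-np.cos(y)*d[1]])/.03
E
python3 - <<'E'
from h import *
g=load('w1')
for n,u,v,z in[('handle',178,139,.09),('axis',188,193,.04),('post',24,247,.09),('pivot',72,269,.054)]:
    p=toz(g,u,v,z); s=st(p); print(n,p.round(4),s.round(4),np.hypot(*s).round(4),np.arctan2(-s[0],s[1]).round(3))
a=np.arctan2(-.0712,.0282) # dummy
ang=np.arctan2(-.0282,.0712)
H=A+.08*np.array([np.cos(ang),np.sin(ang)]); print(H, rel(H))
E
```

```text
handle [ 0.6129 -0.1687  0.09  ] [ 0.0718 -0.031 ] 0.0782 -1.979
axis [ 0.5447 -0.1362  0.04  ] [ 0.0019 -0.0024] 0.003 -2.474
post [0.5618 0.0528 0.09  ] [0.0082 0.1872] 0.1874 -0.044
pivot [0.5035 0.0508 0.054 ] [-0.0499  0.1819] 0.1886 0.267
[ 0.61737857 -0.16315893] [ 1.40759398 -2.84294222]
```

Emit:
jog_arm:
  motion:
    - [0.45, -0.9, 0, 0, 0.6]
    - [0.45, -0.9, 0, 0, 0.6]
    - [0.46, -0.93, 0, 0, 0.6]
    - [0, 0, 0.9, 0, 0.6]
    - [0, 0, 0.9, 0, 0.6]
    - [0, 0, 0, 0, 0.6]
    - [0, 0, 0, 0, 0.6]

```text
clock: 3.65
position: [0.615, -0.1663, 0.1777]
tool_rot: [3.142, 0.0, -0.355]
force: [0.1, -0.9, 0.8]
grip_width: 0.0515
finger_force: 0.0
```

```bash
python3 - <<'E'
from h import *
g=grab('wrist','w2'); s=g['state']; print(s['position'].round(4),s['tool_rot'].round(3))
save('w2',cv2.convertScaleAbs(g['pixels'],alpha=1.5)); print(px(g,[.615,-.166,.09]),px(g,[.615,-.166,.04]))
E
```

```text
[ 0.615  -0.1663  0.1777] [ 3.142  0.    -0.355]
[254.10120178 192.34548338] [254.17347146 177.45739272]
```

View pics/w2.png

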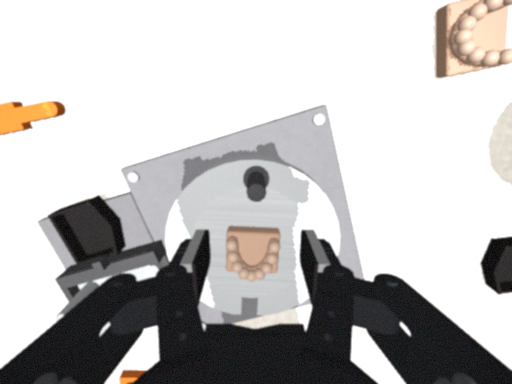

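Emit:
jog_arm:
  motion:
    - [0, 0, 0.8, 0, 0.6]
    - [0, 0, 0.8, 0, 0.6]
    - [0, 0, 0.8, 0, 0.6]
    - [0, 0, 0.8, 0, 0.6]
    - [0, 0, 0.7, 0, 0.6]
    - [0, 0, 0.2, 0, 0.6]
    - [0, 0, 0, 0, 0]
    - [0, 0, 0, 0, 0]
    - [0, 0, 0, 0, 0]
    - [0, 0, 0, 0, 0]
  newtons: 30

```text
clock: 4.7
position: [0.6159, -0.1665, 0.056]
tool_rot: [-3.141, -0.002, -0.355]
force: [-1.3, -0.8, 8.0]
grip_width: 0.017
finger_force: 29.2
```

```bash
python3 - <<'E'
from h import *
s=bot.observe(); p=s['position']; q=st(p); th=np.arctan2(q[0],-q[1]); print(p,q,np.hypot(*q),'theta',th,s['tool_rot'],s['force'],s['grip_width'])
# arc in N steps, rotating tool by +turn each
N=22; pos=p[:2].copy(); yaw=s['tool_rot'][2]; r0=np.hypot(*q)
for i in range(1,N+1):
    t=th*(1-i/N); r=r0+(.08-r0)*i/N; d=wd((r*np.sin(t),-r*np.cos(t)))
    k=rel(d,pos,yaw); print(np.round(k,2).tolist(),end=' '); pos=d; yaw-=.028
E
```

```text
[ 0.61593661 -0.16645477  0.05598436] [ 0.0746756  -0.02856885] 0.07995388963193306 theta 1.205403167204038 [-3.14134657e+00 -2.32758271e-03 -3.55440471e-01] [-1.28850003 -0.78290351  8.01550537] 0.016984769753418963
[-0.01, 0.15] [-0.02, 0.14] [-0.02, 0.14] [-0.03, 0.14] [-0.03, 0.14] [-0.03, 0.14] [-0.04, 0.14] [-0.04, 0.14] [-0.04, 0.14] [-0.05, 0.14] [-0.05, 0.14] [-0.06, 0.14] [-0.06, 0.13] [-0.06, 0.13] [-0.07, 0.13] [-0.07, 0.13] [-0.07, 0.13] [-0.08, 0.12] [-0.08, 0.12] [-0.08, 0.12] [-0.09, 0.12] [-0.09, 0.12]
```

Emit:
jog_arm:
  motion:
    - [-0.03, 0.29, 0, 0.7, 0]
    - [-0.05, 0.28, 0, 0.7, 0]
    - [-0.06, 0.28, 0, 0.7, 0]
    - [-0.08, 0.28, 0, 0.7, 0]
    - [-0.09, 0.28, 0, 0.7, 0]
    - [-0.11, 0.28, 0, 0.7, 0]
    - [-0.12, 0.26, 0, 0.7, 0]
    - [-0.14, 0.26, 0, 0.7, 0]
    - [-0.15, 0.25, 0, 0.7, 0]
    - [0, 0, 0, 0, 0]
    - [0, 0, 0, 0, 0]

```text
clock: 5.8
position: [0.557, -0.2133, 0.056]
tool_rot: [-3.14, -0.003, -0.859]
force: [1.0, -1.4, 8.5]
grip_width: 0.0171
finger_force: 30.8
```

```bash
python3 - <<'E'
from h import *
s=bot.observe(); p=s['position']; q=st(p); th=np.arctan2(q[0],-q[1]); print(p,q,np.hypot(*q),'theta',th,s['tool_rot'],s['force'],s['grip_width'],s['qpos'])
N=3; pos=p[:2].copy(); yaw=s['tool_rot'][2]; r0=np.hypot(*q)
for i in range(1,N+1):
    t=th*(1-i/N); r=r0+(.08-r0)*i/N; d=wd((r*np.sin(t),-r*np.cos(t)))
    k=rel(d,pos,yaw); print(np.round(k,2).tolist(),end=' '); pos=d; 
E
```

```text
[ 0.55703797 -0.21325292  0.05596906] [ 0.01852365 -0.07862956] 0.08078200613141306 theta 0.2313626910908115 [-3.13962116e+00 -2.97097438e-03 -8.59497307e-01] [ 0.96581665 -1.39828726  8.45691982] 0.017068460767644626 [ 0.19298213  0.71153324  0.10640423  1.80744745 -0.11877514  0.62519304
 -2.06037623]
[-0.12, 0.17] [-0.13, 0.16] [-0.14, 0.15]
```

Emit:
jog_arm:
  motion:
    - [-0.12, 0.17, 0, 0.5, 0]
    - [-0.12, 0.17, 0, 0.5, 0]
    - [-0.13, 0.16, 0, 0, 0]
    - [0, 0, 0, 0, 0]
    - [0, 0, 0, 0, 0]
    - [0, 0, 0, 0, 0]

```text
clock: 6.4
position: [0.5385, -0.2142, 0.0559]
tool_rot: [-3.14, -0.003, -0.939]
force: [1.9, -3.3, 9.1]
grip_width: 0.0171
finger_force: 30.9
```

```bash
python3 - <<'E'
from h import *
s=bot.observe(); p=s['position']; q=st(p); th=np.arctan2(q[0],-q[1]); print(p,q,np.hypot(*q),'theta',th,s['tool_rot'],s['force'],s['grip_width'],s['qpos'])
g=grab('top','top1'); c=g['pixels'][150:245,205:335]
save('c1',cv2.resize(cv2.convertScaleAbs(c,alpha=1.8),(780,570),interpolation=cv2.INTER_CUBIC))
E
```

```text
[ 0.5384959  -0.21415417  0.05594974] [ 6.24426409e-05 -8.05801280e-02] 0.08058015219233287 theta 0.0007749134918570984 [-3.13951176e+00 -3.05191300e-03 -9.39366663e-01] [ 1.88718276 -3.26518834  9.0594558 ] 0.017141443505056753 [ 0.18864876  0.69372428  0.12495052  1.85441181 -0.14158981  0.59827383
 -2.10828532]
```

View pics/c1.png

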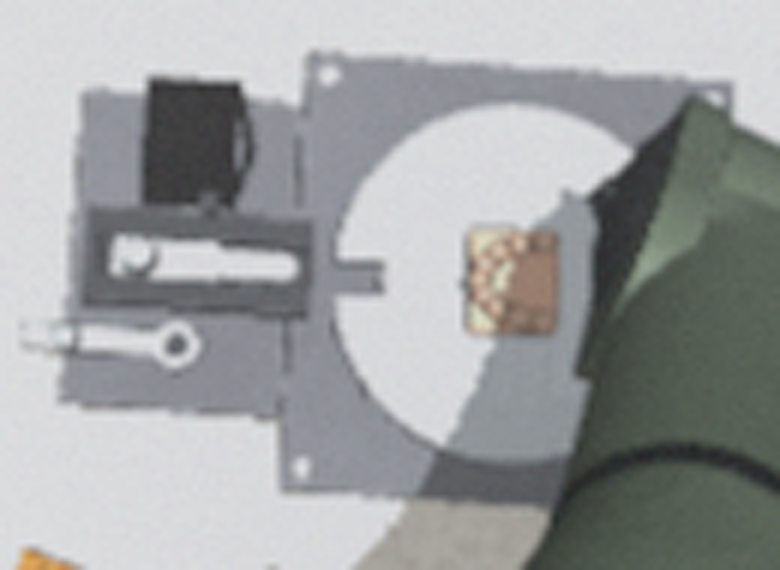

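```bash
python3 - <<'E'
from h import *
g=load('top1'); I=g['pixels'].astype(float).mean(2)
for c in range(262,268):  # keyway columns
    col=I[188:204,c]; w=np.clip(col.max()*.9-col,0,None); print(c,(w*np.arange(188,204)).sum()/w.sum(), col.round(0).astype(int))
def ed(c,a,b,sgn):
    d=sgn*np.diff(I[a:b,c]); d=np.clip(d,0,None); return (d*(np.arange(a,b-1)+.5)).sum()/d.sum()
cs=list(range(222,255)); 
lo=[ed(c,196,208,1) for c in cs]; hi=[ed(c,181,189,-1) for c in cs]
print(np.polyfit(cs,lo,1),np.polyfit(cs,hi,1))
m=(np.array(lo)+np.array(hi))/2; print(np.polyval(np.polyfit(cs,m,1),[222,254,265,290]))
for c in(222,254,265): 
  v=np.polyval(np.polyfit(cs,m,1),c); print(c,st(toz(g,c,v,.041)))
print('key',st(toz(g,264,195.8,.038)))
E
```

```text
262 195.54898336414047 [108 118 122 120 122  91  70  79  80  79  82 106 120 119 121 120]
263 195.6029277218664 [121 122 120 120 121  89  70  80  80  79  81 106 120 121 121 120]
264 195.66316551973924 [121 120 121 121 121  90  69  80  80  79  79 104 121 120 121 120]
265 195.6386614453542 [121 121 121 121 122  89  69  80  80  80  80 104 120 120 121 120]
266 195.65862377122428 [120 121 121 121 121  89  69  81  79  80  78 104 120 122 120 120]
267 195.75566911529864 [120 120 121 121 120  89  68  79  73  66  74 107 121 120 121 120]
[-2.13158949e-02  2.07610958e+02] [4.58147627e-02 1.74305335e+02]
[193.67752079 194.06950267 194.20424644 194.51048229]
222 [-0.00619462  0.22857107]
254 [-1.07500687e-07  1.21146720e-01]
265 [0.00212996 0.08420745]
key [-0.00331988  0.08713948]
```

Emit:
jog_arm:
  motion:
    - [-0.08, 0.1, 0, 0, 0]
    - [0, 0, 0, 0, 0]
    - [0, 0, 0, 0, 0]
    - [0, 0, 0, 0, 0]

```text
clock: 6.85
position: [0.5343, -0.2138, 0.0559]
tool_rot: [-3.14, -0.002, -0.939]
force: [-1.4, -0.1, 11.4]
grip_width: 0.0173
finger_force: 31.2
```

```bash
cat > k.py <<'E'
from h import *
import sys
g=grab('top',sys.argv[1]); I=g['pixels'].astype(float).mean(2)
v=[]
for c in range(262,267):
    col=I[188:204,c]; w=np.clip(col.max()*.9-col,0,None); v.append((w*np.arange(188,204)).sum()/w.sum())
s=bot.observe()
print(np.round(v,2),'key',st(toz(g,264,np.mean(v),.038)),s['position'],st(s['position']),s['force'],s['tool_rot'])
E
python3 k.py top2
```

```text
[194.06 194.19 194.35 194.29 194.42] key [0.0018581  0.08749594] [ 0.53430589 -0.21374692  0.05590518] [-0.00414391 -0.08041098] [-0.798568   -0.98003471 11.55925833] [-3.13993499e+00 -2.28174748e-03 -9.38952749e-01]
```

Emit:
jog_arm:
  motion:
    - [0.05, -0.06, 0, 0, 0]
    - [0, 0, 0, 0, 0]
    - [0, 0, 0, 0, 0]
    - [0, 0, 0, 0, 0]

```text
clock: 7.3
position: [0.5365, -0.214, 0.0559]
tool_rot: [-3.14, -0.002, -0.939]
force: [-1.8, -2.2, 11.6]
grip_width: 0.0171
finger_force: 31.2
```

```bash
python3 k.py top3
```

```text
[194.99 194.93 194.88 195.01 195.17] key [-0.00060967  0.08732606] [ 0.53645866 -0.21400381  0.05584892] [-0.00198005 -0.08054546] [-1.86020625 -1.32385569 12.93383659] [-3.14027054e+00 -2.14396001e-03 -9.38906498e-01]
```

Emit:
jog_arm:
  motion:
    - [0, 0, 0, 0, 0.4]
    - [0, 0, 0, 0, 0.4]
    - [0, 0, 0, 0, 0.4]
    - [0, 0, -0.5, 0, 0.4]
    - [0, 0, -0.9, 0, 0.4]
    - [0, 0, -0.9, 0, 0.4]
    - [0, 0, -0.9, 0, 0.4]
    - [0, 0, -0.9, 0, 0.4]
    - [0, 0, -0.6, 0, 0.4]

```text
clock: 8.25
position: [0.5359, -0.2135, 0.1984]
tool_rot: [-3.14, -0.002, -0.939]
force: [-0.1, -0.2, -0.1]
grip_width: 0.0341
finger_force: 0.0
```

Emit:
jog_arm:
  motion:
    - [0, 0, 0, -1, 0.4]
    - [0, 0, 0, -1, 0.4]
    - [0, 0, 0, -1, 0.4]
    - [0, 0, 0, -1, 0.4]
    - [0, 0, 0, -1, 0.4]
    - [0, 0, 0, -1, 0.4]
    - [0, 0, 0, -1, 0.4]
    - [0, 0, 0, -1, 0.4]
    - [0, 0, 0, -1, 0.4]
    - [0, 0, 0, -1, 0.4]
    - [0, 0, 0, -1, 0.4]
    - [0, 0, 0, 0, 0.4]

```text
clock: 9.45
position: [0.5354, -0.2136, 0.1963]
tool_rot: [3.141, -0.001, -0.058]
force: [0.0, 0.8, 0.2]
grip_width: 0.0341
finger_force: 0.0
```

```bash
python3 - <<'E'
from h import *
s=bot.observe(); print(s['position'],s['tool_rot'],s['qpos'],rel((.555,.073)))
E
```

```text
[ 0.53543661 -0.2135543   0.19631802] [ 3.14125312e+00 -5.83386308e-04 -5.79997566e-02] [ 0.3126965   0.48392615 -0.05012528  1.76638377  0.03024035  0.8913821
 -1.37946701] [ 0.09732449 -9.57354984]
```

Emit:
jog_arm:
  motion:
    - [0, -0.87, 0, 0, 0.4]
    - [0, -0.87, 0, 0, 0.4]
    - [0, -0.87, 0, 0, 0.4]
    - [0, -0.87, 0, 0, 0.4]
    - [0, -0.87, 0, 0, 0.4]
    - [0, -0.87, 0, 0, 0.4]
    - [0, -0.87, 0, 0, 0.4]
    - [0, -0.87, 0, 0, 0.4]
    - [0, -0.87, 0, 0, 0.4]
    - [0, -0.87, 0, 0, 0.4]
    - [0.1, -0.87, 0, 0, 0.4]
    - [0, 0, 0, 0, 0.4]

```text
clock: 10.65
position: [0.5557, 0.0769, 0.1959]
tool_rot: [-3.14, -0.001, -0.058]
force: [-0.7, 1.0, 0.1]
grip_width: 0.0342
finger_force: 0.0
```

```bash
python3 - <<'E'
from h import *
g=grab('wrist','w3'); s=g['state']; print(s['qpos'].round(3),s['position'].round(4),s['tool_rot'].round(3))
save('w3',cv2.resize(cv2.convertScaleAbs(g['pixels'],alpha=1.3),(800,600))); print([1.5625*px(g,[*wd(p),.09]) for p in((0,.165),(0,.205),(-.048,.184),(-.048,.244))])
E
```

```text
[-0.167  0.462 -0.102  1.805  0.058  0.876 -1.924] [0.5557 0.0769 0.1959] [-3.14e+00 -1.00e-03 -5.80e-02]
[array([473.9947999 , 291.96046355]), array([408.12738344, 292.08416371]), array([440.51613058, 363.52806327]), array([346.9814445 , 363.66510306])]
```

View pics/w3.png

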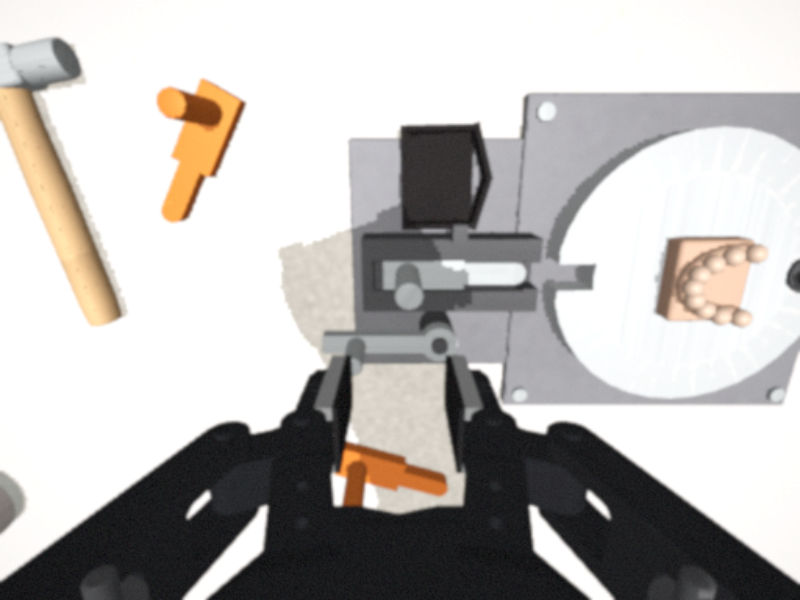

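Emit:
jog_arm:
  motion:
    - [-0.02, 0.2, 0.8, 0, 0.4]
    - [0, 0, 0.9, 0, 0.4]
    - [0, 0, 0.9, 0, 0.4]
    - [0, 0, 0.9, 0, 0.4]
    - [0, 0, 0.8, 0, 0.4]
    - [0, 0, 0.3, 0, 0.4]
    - [0, 0, 0, 0, 0.4]
    - [0, 0, 0, 0, 0]
    - [0, 0, 0, 0, 0]
    - [0, 0, 0, 0, 0]
    - [0, 0, 0, 0, 0]

```text
clock: 11.8
position: [0.5553, 0.0671, 0.0585]
tool_rot: [-3.141, -0.002, -0.06]
force: [-1.2, -0.9, 9.5]
grip_width: 0.0169
finger_force: 30.2
```

```bash
python3 - <<'E'
from h import *
s=bot.observe(); print(s['position'],st(s['position']),s['force'],s['grip_width'],s['finger_force'])
E
```

```text
[0.55525319 0.067093   0.05852395] [0.00085463 0.20116471] [-1.15057352 -0.92604224  9.47289866] 0.01694853210347625 30.242493152618408
```

Emit:
jog_arm:
  motion:
    - [0, 0.15, 0, 0, 0]
    - [0, 0.15, 0, 0, 0]
    - [0, 0.15, 0, 0, 0]
    - [0, 0.15, 0, 0, 0]
    - [0, 0.15, 0, 0, 0]
    - [0, 0.15, 0, 0, 0]
    - [0, 0.15, 0, 0, 0]
    - [0, 0.1, 0, 0, 0]
    - [0, 0, 0, 0, 0]
    - [0, 0, 0, 0, 0]

```text
clock: 12.8
position: [0.5535, 0.0332, 0.0585]
tool_rot: [-3.141, -0.002, -0.059]
force: [0.4, 2.1, 7.9]
grip_width: 0.0167
finger_force: 30.3
```

```bash
python3 - <<'E'
from h import *
s=bot.observe(); print(s['position'],st(s['position']),s['force'],s['grip_width'],s['finger_force'])
E
```

```text
[0.55352037 0.03319091 0.05852991] [0.00104582 0.1672189 ] [0.4458727  2.12597758 7.91904576] 0.016749088456862463 30.26298075914383
```

Emit:
jog_arm:
  motion:
    - [0, 0.07, 0, 0, 0]
    - [0, 0.07, 0, 0, 0]
    - [0, 0.06, 0, 0, 0]
    - [0, 0, 0, 0, 0]
    - [0, 0, 0, 0, 0]

```text
clock: 13.3
position: [0.5533, 0.0283, 0.0586]
tool_rot: [-3.14, -0.003, -0.058]
force: [-0.1, 8.1, 8.8]
grip_width: 0.0172
finger_force: 30.5
```

```bash
python3 - <<'E'
from h import *
s=bot.observe(); print(s['position'],st(s['position']),s['force'],s['grip_width'],s['finger_force'])
E
```

```text
[0.55327728 0.02831612 0.05863521] [0.00107937 0.16233817] [-0.14936208  8.13643801  8.83819986] 0.017162997011686682 30.487189292907715
```

Emit:
jog_arm:
  motion:
    - [0, 0, 0, 0, 0.4]
    - [0, 0, 0, 0, 0.4]
    - [0, 0, 0, 0, 0.4]
    - [0, 0, -0.5, 0, 0.4]
    - [0, 0, -0.9, 0, 0.4]
    - [0, 0, -0.9, 0, 0.4]
    - [0, 0, -0.9, 0, 0.4]
    - [0, 0, -0.8, 0, 0.4]
    - [0, 0, 0, -1, 0.4]
    - [0, 0, 0, -1, 0.4]
    - [0, 0, 0, -1, 0.4]
    - [0, 0, 0, -1, 0.4]

```text
clock: 14.5
position: [0.5521, 0.0265, 0.1774]
tool_rot: [3.141, 0.0, 0.264]
force: [0.7, -0.2, 0.9]
grip_width: 0.0342
finger_force: 0.0
```

Emit:
jog_arm:
  motion:
    - [0, 0, 0, -1, 0.5]
    - [0, 0, 0, -1, 0.5]
    - [0, 0, 0, -1, 0.5]
    - [0, 0, 0, -1, 0.5]
    - [0, 0, 0, -1, 0.5]
    - [0, 0, 0, -1, 0.5]
    - [0, 0, 0, -1, 0.5]
    - [0, 0, 0, -1, 0.5]
    - [0, 0, 0, -1, 0.5]
    - [0, 0, 0, -1, 0.5]
    - [0, 0, 0, -1, 0.5]
    - [0, 0, 0, -1, 0.5]

```text
clock: 15.7
position: [0.5521, 0.0264, 0.1773]
tool_rot: [-3.142, 0.0, 1.224]
force: [-0.4, 0.3, -0.1]
grip_width: 0.0427
finger_force: 0.0
```

Emit:
jog_arm:
  motion:
    - [0, 0, 0, -1, 0.5]
    - [0, 0, 0, -1, 0.5]
    - [0, 0, 0, -1, 0.5]
    - [0, 0, 0, -0.6, 0.5]
    - [0, 0, 0, 0, 0.5]
    - [0, 0, 0, 0, 0.5]

```text
clock: 16.3
position: [0.5521, 0.0265, 0.1773]
tool_rot: [-3.141, 0.0, 1.507]
force: [-0.3, 0.0, 0.7]
grip_width: 0.0429
finger_force: 0.0
```

```bash
python3 - <<'E'
from h import *
g=grab('wrist','w4'); s=g['state']; print(s['qpos'].round(3),s['position'].round(4),s['tool_rot'].round(3),rel(wd((-.048,.245))))
save('w4',cv2.resize(cv2.convertScaleAbs(g['pixels'],alpha=1.3),(800,600))); print([1.5625*px(g,[*wd(p),.09]) for p in((.001,.1623),(-.048,.241))])
E
```

```text
[ 0.207  0.512 -0.496  1.827  0.307  0.879 -0.498] [0.5521 0.0265 0.1773] [-3.141  0.     1.507] [ 2.80483456 -1.62155985]
[array([401.5568335 , 299.37901615]), array([304.4616943, 153.4098311])]
```

View pics/w4.png

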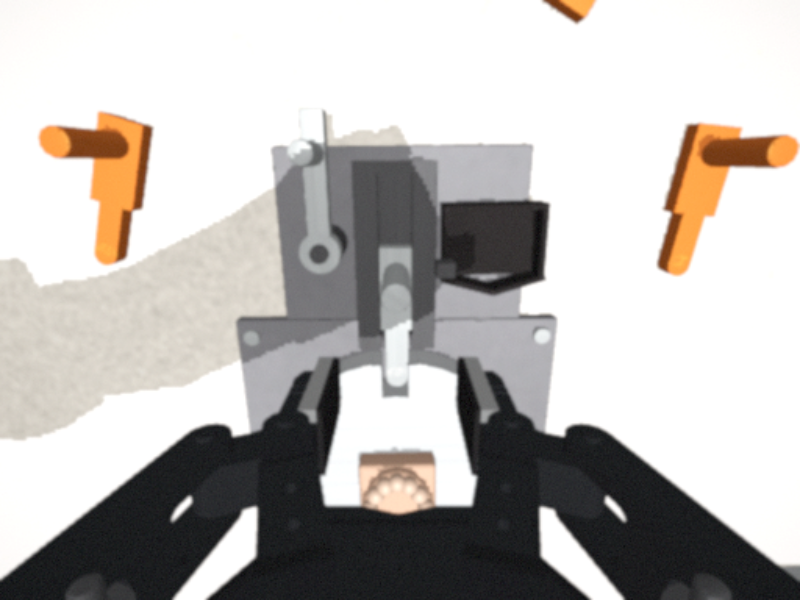

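Emit:
jog_arm:
  motion:
    - [0.7, -0.41, 0, 0, 0.5]
    - [0.7, -0.41, 0, 0, 0.5]
    - [0.7, -0.41, 0, 0, 0.5]
    - [0.7, -0.4, 0, 0, 0.5]
    - [0, 0, 0.9, 0, 0.5]
    - [0, 0, 0.9, 0, 0.5]
    - [0, 0, 0.9, 0, 0.5]
    - [0, 0, 0.9, 0, 0.5]
    - [0, 0, 0.3, 0, 0.5]
    - [0, 0, 0, 0, 0.5]

```text
clock: 17.35
position: [0.508, 0.1136, 0.0596]
tool_rot: [-3.14, 0.001, 1.508]
force: [1.0, 0.4, 1.2]
grip_width: 0.0425
finger_force: 0.0
```

Emit:
jog_arm:
  motion:
    - [0, 0, 0, 0, 0]
    - [0, 0, 0, 0, 0]
    - [0, 0, 0, 0, 0]
    - [0, 0, 0, 0, 0]
    - [0, 0, 0, 0, 0]
  newtons: 25

```text
clock: 17.85
position: [0.5093, 0.1138, 0.0614]
tool_rot: [3.14, -0.001, 1.508]
force: [-0.8, 0.3, 9.5]
grip_width: 0.0136
finger_force: 24.8
```

```bash
python3 - <<'E'
from h import *
s=bot.observe(); p=s['position']; q=st(p); print(p,q,s['force'],s['grip_width'],s['tool_rot'])
C=np.array([-.047,.1813]); off=np.array([0,.005]); v=q-off-C; r0=np.hypot(*v); th=np.arctan2(v[1],v[0]); print(r0,th)
N=11; pos=p[:2]
for i in range(1,N+1):
    t=th*(1-i/N); r=r0+(.06-r0)*i/N; d=wd(C+off+r*np.array([np.cos(t),np.sin(t)]))
    print(np.round(rel(d,pos),2).tolist(),end=' '); pos=d
E
```

```text
[0.50925105 0.11375256 0.0614486 ] [-0.04771776  0.24514236] [-0.82274949  0.29768291  9.45438011] 0.013596620154999937 [ 3.13978790e+00 -5.03103902e-04  1.50843668e+00]
0.058846736093612795 1.582993683776483
[-0.01, 0.28] [-0.05, 0.28] [-0.09, 0.27] [-0.13, 0.25] [-0.16, 0.23] [-0.2, 0.21] [-0.22, 0.18] [-0.25, 0.14] [-0.27, 0.11] [-0.28, 0.07] [-0.29, 0.03]
```

Emit:
jog_arm:
  motion:
    - [-0.01, 0.28, 0, 0, 0]
    - [-0.05, 0.28, 0, 0, 0]
    - [-0.09, 0.27, 0, 0, 0]
    - [-0.13, 0.25, 0, 0, 0]
    - [-0.16, 0.23, 0, 0, 0]
    - [-0.2, 0.21, 0, 0, 0]
    - [-0.22, 0.18, 0, 0, 0]
    - [-0.25, 0.14, 0, 0, 0]
    - [-0.27, 0.11, 0, 0, 0]
    - [-0.28, 0.07, 0, 0, 0]
    - [0, 0, 0, 0, 0]
    - [0, 0, 0, 0, 0]

```text
clock: 19.05
position: [0.5646, 0.0597, 0.061]
tool_rot: [-3.139, 0.001, 1.508]
force: [-12.6, -0.1, 11.6]
grip_width: 0.0127
finger_force: 24.0
```

```bash
python3 - <<'E'
from h import *
s=bot.observe(); print(st(s['position']),s['force'],s['grip_width'],s['finger_force'])
E
```

```text
[0.0105913  0.19435072] [-12.62757566  -0.06732166  11.60842176] 0.01266833960918449 23.97603839635849
```

Emit:
jog_arm:
  motion:
    - [-0.14, -0.04, 0, 0, 0]
    - [-0.14, -0.02, 0, 0, 0]
    - [-0.06, 0, 0, 0, 0]
    - [0, 0, 0, 0, 0]
    - [0, 0, 0, 0, 0]

```text
clock: 19.55
position: [0.5643, 0.0571, 0.0616]
tool_rot: [3.139, -0.009, 1.513]
force: [-2.0, 35.5, -2.3]
grip_width: 0.0124
finger_force: 34.8
```

```bash
python3 - <<'E'
from h import *
s=bot.observe(); print(st(s['position']),s['force'],s['grip_width'],s['finger_force'])
E
```

```text
[0.01044947 0.19171965] [-2.01267984 35.52340947 -2.30847119] 0.012413374603967487 34.764171838760376
```

Emit:
jog_arm:
  motion:
    - [0.15, 0, 0, 0, 0.1]
    - [0.15, 0, 0, 0, 0.25]
    - [0, 0, 0, 0, 0.4]
    - [0, 0, 0, 0, 0.4]
    - [0, 0, -0.8, 0, 0.4]
    - [0, 0, -0.9, 0, 0.4]
    - [0, 0, -0.9, 0, 0.4]
    - [0, 0, -0.9, 0, 0.4]
    - [0.5, 0, 0, 0, 0.4]
    - [0, 0, 0, 0, 0.4]
    - [0, 0, 0, 0, 0.4]

```text
clock: 20.65
position: [0.5646, 0.0737, 0.1646]
tool_rot: [-3.141, 0.0, 1.509]
force: [-0.7, -0.0, -0.5]
grip_width: 0.0342
finger_force: 0.0
```

```bash
python3 - <<'E'
from h import *
g=grab('wrist','w5'); s=g['state']; print(s['position'].round(4),st(s['position']))
save('w5',cv2.resize(cv2.convertScaleAbs(g['pixels'],alpha=1.3),(800,600))); print([1.5625*px(g,[*wd(p),.09]) for p in((.001,.1623),(.013,.1813))],1.5625*px(g,[*wd((-.047,.1813)),.054]))
E
```

```text
[0.5646 0.0737 0.1646] [0.00984446 0.2083407 ]
[array([384.93000259, 386.22038809]), array([405.9520487, 355.7662218])] [310.92329536 331.54623129]
```

View pics/w5.png

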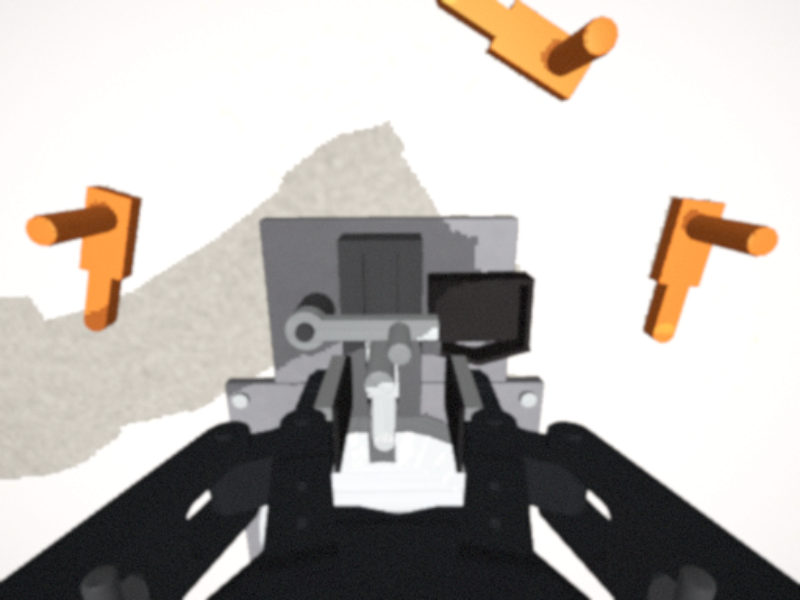

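```bash
python3 -c "
from workcell import bot
print(bot.job_done())"
```

```text
the job is handed in; nothing more can be done
None
```

I turned the keyway into line, pushed the bolt home, swung the keeper closed behind the post and handed the job in at about 20.7 s. The last wrist picture showed the keeper about 0.03 rad from closed and the tongue in the keyway, but the hand-in call returned no verdict.

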